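Bolt the vial tray to its dock

ROBOT

A 6-joint arm with a two-finger parallel gripper is mounted at the origin on the work surface. World frame = base frame: x ahead of the robot, y to its left, z up, the work surface at z = 0. Lengths are in m, angles in rad, forces in N, time in s.
With the tool pointing down it reaches from about 0.4 to 0.825 m from the base axis. Payload 7 kg.
Tool frame: the origin (TCP) lies midway between the tips of the shut fingers; the grasp point (between the pads) lies 19 mm behind it; z points along the fingers, x is the direction in which the jaws open and shut, and the axes are right-handed (so a half turn about z gives the same grasp; the last joint's range is limited). The gripper opens to 85 mm and grips with 20 to 120 N. Pads are 22 mm wide; open, the fingers measure 114 mm over their backs; the gripper's body (76 mm by 85 mm) begins 54 mm behind the grasp point. The pads swing forward as they close: fully open they stand 13 mm farther back than shut.
Start: joints at [-0.947, 0.359, 0.012, 0, -1.224, -0.288], TCP at [0.222, -0.637, 0.231] pointing down, gripper open.
Joint ranges: [-3.07, 3.07], [-1.43, 2.12], [-1.02, 1.25], [-3.03, 1.67], [-3.05, -0], [-3.03, 3.03]. Speed limits (rad/s): [2.39, 2.39, 3.01, 3.14, 3.14, 3.14].

INTERFACE

Orientations are given as a unit quaternion [w, x, y, z].
In Python, from rig import ctrl gives the robot as it stands.
- The arm moves only by the tool carry_out, never from a script. Its argument "targets" is a list that holds one entry, the list of rows, each a list of 5 numbers: the finger opening in cm, from 0 to 8.54, then the shift along the world's x, y, z in cm, then the turn about the world's z in rad. A call has 1 to 12 rows; each row shifts and turns the pose as measured when the row begins; what a row does not reach is not made up. A row lasts 1/12 s, in which the tool goes at most 41.7 mm and 7.16 degrees, less where a joint would pass 70% of its speed; a pose out of reach is approached as far as the arm can. A call is refused whole if a number of a shift passes 4.17 or a number of a turn 0.125, either way. A call with a gripper value outside its range is refused whole. The fingers move at their own pace and stop on an object; "squeeze" is the grip in N (left out, the last holds). Time passes only in rows, so rows that do not move let the fingers close. It gives the time, the measured TCP pose, the force and the opening at its end, in the units of the state.
- ctrl.read_state(): the state, without advancing time (a new reading comes with each control period).
- ctrl.read_camera(name): name is "side" or "top" or "wrist"; returns (picture, depth): 420x560x3 uint8, blue, green, red; 420x560 float32, m along the optical axis (not along the pixel's ray), 0 where there is no reading.
- ctrl.calibration(name): a dict with "fx", "fy", "cx", "cy" (pixels), "cam_to_world" (4x4, takes a point from camera to world coordinates). Camera axes: x right, y down, z forward; pixel columns grow to the right and rows downward; lengths in m; the calibration is good to about 2 mm. A picture is of the moment at which its call begins: read the wrist's pose just before it. calibration takes no time and is no camera call; for the wrist camera it gives the pose at the moment of the call.
- ctrl.finish_job(): hands the job in, once; it reports no verdict.
Trained networks look in the newest picture that a camera, given by its name, has taken for a name from the list of things; names that differ only in an ending like _2 or _b are one class to them, and where a whole thing is asked for, a point or a joint stands for the part that bears it (a point fixed in the world has none). Each returns a list of dicts, best first, with "score" (0 to 1); they miss things now and then, are a little off and sometimes report something else, mostly with a low value. They report only what shows in the picture. A call takes as long as a camera call.
- ctrl.spot_in(camera, query): "rect" ([left, top, width, height] in pixels, round what is visible of it).
- ctrl.pinpoint(camera, query): "xy" ([column, row] in pixels: a listed point, or the origin of a listed thing).
The state is a dict: "time": time; "qpos": joint angles; "joint_velocities": joint speeds; "joint_torque": joint torques, N m; "position": TCP position; "tool_rot": TCP orientation; "ft_force": force on the tool from outside, world axes, zero at the start; "moment": the same for the moment, N m; "gripper_width": finger opening in m.
Only numpy, scipy, OpenCV 4.12 (cv2) and the standard library are available. Lean on these libraries where they do the work, as an engineer would, in place of code of your own. Each camera call takes 0.05 s, during which the arm holds its last target.

TASK

Lock the vial tray to its dock: with one fingertip press the spring safety catch (the long flat pad beside the bolt) down and hold it down, while the other fingertip pushes the upright plate of the bolt towards the tray until the bolt is fully home through the tray's eye. Then let go so that the catch springs back up and locks the bolt, and leave everything clear. Only the catch and bolt need touching; nothing is picked up, and the tray, bottle, jar and screwdriver stay where they are.

Things in the scene. Friction and masses are not known exactly. Their poses are not given: they have to be found in the camera images.
- dock: Aluminium dock plate 200 x 300 x 8 mm fixed to the bench. Origin: on the bench (z = 0) below the bolt's centre line; the plate reaches 95 mm to -y, 205 mm to +y. Its +y is the way the bolt slides, towards the tray; z up; the catch pad lies on the -x side of the bolt. In this frame: bolt bar 12 x 12 mm at x = 0, top z = 40 mm; fixed staple round its nose at y = 46 to 54, top z = 48 mm.
- bolt_push_face (a point): Middle of the face to push on the bolt's upright steel plate, the face away from the tray (towards dock -y); moves with the bolt. Plate: 36 mm wide (dock x -10 to 26), 8 mm thick along y, from z = 40 to 86 mm. This point: dock x = 8, z = 68 mm, y = -12 mm when the bolt is drawn back. Free space behind it (-y) above z = 40 mm. Axes as the dock's.
- catch_top (a point): Centre of the top of the catch's flat black pad, 30 mm wide (dock x -77 to -47) and 84 mm long (dock y -46 to 38), top at z = 58 mm when up; goes straight down with the catch. Press it anywhere along its length; a fingertip may slide along it while pressing. Pad and bolt plate are 37 mm apart between nearest edges, 70 mm between centre lines. Axes as the dock's.
- catch (a joint): How far the catch is pressed down, m: 0 up (blocks the bolt), 0.010 on its lower stop. The spring pushes back with 3 N at the top, 7 N at the stop. The bolt passes only while the catch is down by more than 0.005 (0.007 to 0.009 is good); let go part-way, the catch rises into the next notch and blocks it again.
- bolt (a joint): How far the bolt has slid towards the tray, m: 0 drawn back, 0.040 fully home on its end stop; starts at 0 to 0.003 and is blocked by the raised catch at about 0.0035. Friction about 2.5 N, no spring. Once it is home and the catch is let go, the catch springs up and locks it.
- tray_eye (a point): Middle of the eye, 20 mm wide, of the steel hasp on the tray's side; the bolt's nose slides through it into a slot in the tray; at dock x = 0, y = 69, z = 34 mm. The loose grey vial tray (180 mm along dock x, 120 along y, 28 high, vial caps to 42 mm, hasp to 44 mm above its underside, about 0.8 kg) stands between lips on the dock, underside z = 8 mm. Leave it alone.
- flask_mid (a point): Centre (half-way up) of the amber bottle, 56 mm across and 115 mm tall, on the bench near the dock. Leave it alone.
- jar_mid (a point): Centre (half-way up) of a small glass jar with white cap, 38 mm across and 60 mm tall, on the bench near the dock. Leave it alone.
- driver: Screwdriver, 160 mm long, lying on the bench beyond the dock along its own x axis; origin at the middle of its underside. Leave it alone.

How it is judged:
On the way:
1. a fingertip holds the catch down while another pushes the bolt, which is part-way along its travel (value of joint catch above 0.0045 m and contact force between the fingers and catch above 0.8 N and contact force between the fingers and bolt above 0.3 N and value of joint bolt between 0.007 and 0.035 m), for 0.05 s.
At the end, for the whole second after the job is handed in: The bolt is home (at least 36 of its 40 mm), the catch is back up (within 2 mm) and locks it, all at rest; the tray is within 10 mm and bottle, jar and screwdriver within 20 mm of where they started (value of joint bolt above 0.036 m and value of joint catch below 0.002 m and velocity of joint bolt below 0.01 m/s and distance of tray_eye from where it was at the start of the episode below 0.01 m and distance of each of flask_mid, jar_mid, driver from where it was at the start of the episode below 0.02 m); the robot touches nothing.
It fails at once if the tray is lifted or shoved by more than 10 mm (distance of tray_eye from where it was at the start of the episode above 0.01 m).
It fails at once if the bottle, jar or screwdriver is lifted, carried or knocked by more than 20 mm (distance of any of flask_mid, jar_mid, driver from where it was at the start of the episode above 0.02 m).
It also fails if it takes over 32 s, if anything falls off the work surface, if the arm or the gripper's body presses on something with over 40 N, if the wrist force passes 120 N, or if a joint passes its speed limit or range.

## Working session

There is one attempt and no reset: what is moved stays moved. The work goes in short steps, Python scripts to look and compute and a tool call to move; the robot and the scene stay as the last step left them, time stands still between calls to the robot, and variables do not carry over. Pictures are saved under pics/ and viewed, and the job is handed in when it is done.

Besides the shell and the picture viewer there is one more tool, called by a JSON object that holds its "name" and its "arguments", one argument or row to a line. carry_out: Moves the arm, as the interface text tells. Its arguments: {"type":"object","properties":{"targets":{"type":"array","items":{"type":"array","items":{"type":"array","items":{"type":"number"}}}},"squeeze":{"type":"number"}},"required":["targets"]}

```bash
mkdir -p pics; ls; cat > h.py <<'E'
import numpy as np, cv2
from rig import ctrl
def px2w(cam,u,v,d):
    c=ctrl.calibration(cam); p=np.array([(u-c['cx'])*d/c['fx'],(v-c['cy'])*d/c['fy'],d,1])
    return (np.array(c['cam_to_world'])@p)[:3]
def px2z(cam,u,v,z):
    a=px2w(cam,u,v,0.0);b=px2w(cam,u,v,1.0); return a+(b-a)*(z-a[2])/(b[2]-a[2])
def w2px(cam,p):
    c=ctrl.calibration(cam); q=np.linalg.inv(np.array(c['cam_to_world']))@np.r_[p,1]
    return c['fx']*q[0]/q[2]+c['cx'], c['fy']*q[1]/q[2]+c['cy'], q[2]
E
python3 - <<'E'
from h import *
s=ctrl.read_state()
print(s['time'],s['position'],s['tool_rot'],s['gripper_width'])
D={}
for c in ['top','side','wrist']:
    im,d=ctrl.read_camera(c); cv2.imwrite(f'pics/{c}0.png',im); np.save(f'{c}0.npy',d); D[c]=d
Z=dict(bolt_push_face=.068,catch_top=.058,tray_eye=.034,flask_mid=.0575,jar_mid=.03,driver=0,dock=0)
for c in ['top','side']:
  for q,z in Z.items():
    if c=='side' and q in('driver','jar_mid','flask_mid'): continue
    for r in ctrl.pinpoint(c,q)[:2]:
        u,v=r['xy']; dd=D[c][int(np.clip(v,0,419)),int(np.clip(u,0,559))]
        print(c,q,round(r['score'],2),np.round(r['xy']),'z-plane',px2z(c,u,v,z).round(4),'depth',px2w(c,u,v,dd).round(4))
print(ctrl.read_state()['time'])
E
```

```text
pics
0.0 [ 0.22225055 -0.63684512  0.23036174] [-7.05374642e-04  5.79051757e-01  8.15290364e-01  4.33282749e-04] 0.08514762812056434
top bolt_push_face 0.97 [323. 212.] z-plane [ 0.6078 -0.1129  0.068 ] depth [ 0.6052 -0.111   0.0849]
top catch_top 0.81 [337. 253.] z-plane [ 0.5422 -0.1373  0.058 ] depth [ 0.5422 -0.1374  0.0572]
top tray_eye 0.95 [277. 236.] z-plane [ 0.5711 -0.0389  0.034 ] depth [ 0.5697 -0.039   0.05  ]
top flask_mid 0.87 [397. 159.] z-plane [ 0.7024 -0.2404  0.0575] depth [ 0.6893 -0.227   0.1015]
top jar_mid 0.63 [417. 207.] z-plane [ 0.6257 -0.2809  0.03  ] depth [ 0.6208 -0.2707  0.0589]
top driver 0.88 [246. 150.] z-plane [0.7309 0.0195 0.    ] depth [0.723  0.0173 0.025 ]
top dock 0.74 [316. 222.] z-plane [ 0.6006 -0.1091  0.    ] depth [ 0.5957 -0.1055  0.0383]
side bolt_push_face 0.81 [293. 184.] z-plane [ 0.6075 -0.1088  0.068 ] depth [ 0.6055 -0.1018  0.0732]
side catch_top 0.73 [332. 191.] z-plane [ 0.5424 -0.1267  0.058 ] depth [ 0.5428 -0.1286  0.0566]
side tray_eye 0.92 [303. 230.] z-plane [ 0.5667 -0.0356  0.034 ] depth [ 0.5716 -0.054   0.018 ]
side tray_eye 0.35 [335. 188.] z-plane [ 0.5451 -0.1715  0.034 ] depth [ 0.5386 -0.1374  0.0586]
side dock 0.88 [299. 216.] z-plane [ 0.5952 -0.111   0.    ] depth [ 0.5795 -0.0539  0.0472]
0.7
```

View pics/top0.png

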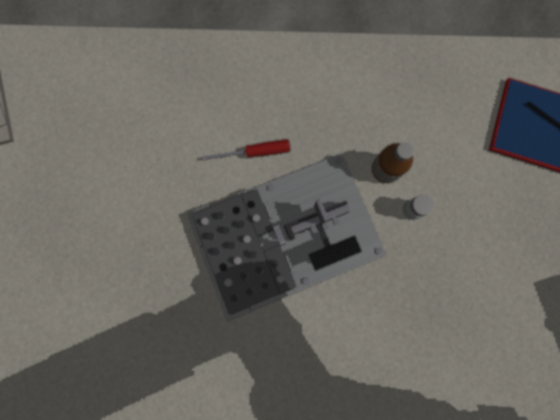

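View pics/side0.png

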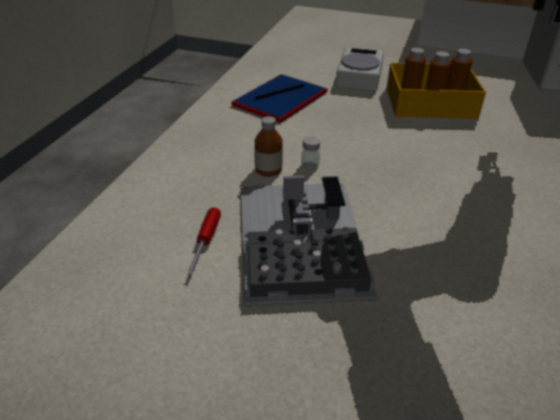

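The top view shows the tray at left with its centre near (240,250). The black catch pad is at (335,253) and the bolt plate at (323,211). The bottle (395,160), jar (418,207) and screwdriver (248,150) are clear of the dock. Next I'll fit the geometry from depth.

```bash
python3 - <<'E'
from h import *
d=np.load('top0.npy'); c=ctrl.calibration('top')
v,u=np.mgrid[0:420,0:560]
P=np.stack([(u-c['cx'])*d/c['fx'],(v-c['cy'])*d/c['fy'],d,np.ones_like(d)],-1)@np.array(c['cam_to_world']).T
P=P[...,:3]; im=cv2.imread('pics/top0.png')
roi=np.zeros(d.shape,bool); roi[190:280,280:370]=1
m=roi&(im.max(-1)<40)&(P[...,2]>.05)&(P[...,2]<.066)
n,l,st,ce=cv2.connectedComponentsWithStats(m.astype(np.uint8)); k=1+st[1:,4].argmax(); q=P[l==k]
print('pad',len(q),q.mean(0)); print(cv2.minAreaRect((q[:,:2]*1000).astype(np.float32)))
m=roi&(P[...,2]>.075)&(P[...,2]<.1); q=P[m]; print('plate',len(q),q.mean(0)); print(cv2.minAreaRect((q[:,:2]*1000).astype(np.float32)))
roi[:]=0; roi[150:325,185:390]=1
m=roi&(P[...,2]>.004)&(P[...,2]<.075); n,l,st,ce=cv2.connectedComponentsWithStats(m.astype(np.uint8)); k=1+st[1:,4].argmax(); q=P[l==k]
print('dock',cv2.minAreaRect((q[:,:2]*1000).astype(np.float32)))
cv2.imwrite('pics/crop.png',cv2.resize(im[180:290,270:390],None,fx=5,fy=5,interpolation=cv2.INTER_CUBIC))
E
```

```text
pad 804 [ 0.54327189 -0.13231014  0.05730358]
((543.6864013671875, -132.8885498046875), (27.138925552368164, 80.96002960205078), 22.452341079711914)
plate 131 [ 0.60816536 -0.10906384  0.08402945]
((608.4096069335938, -109.48600769042969), (35.76284408569336, 8.280163764953613), 22.07174301147461)
dock ((576.8112182617188, -55.22453308105469), (199.9314727783203, 300.2349548339844), 22.90066909790039)
```

View pics/crop.png

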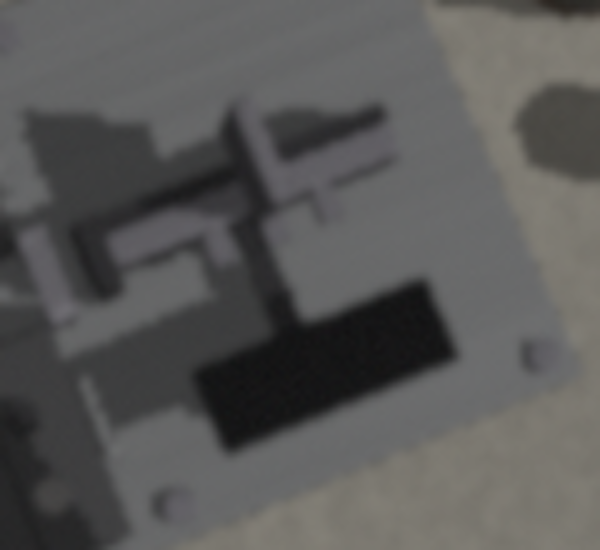

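View pics/wrist0.png

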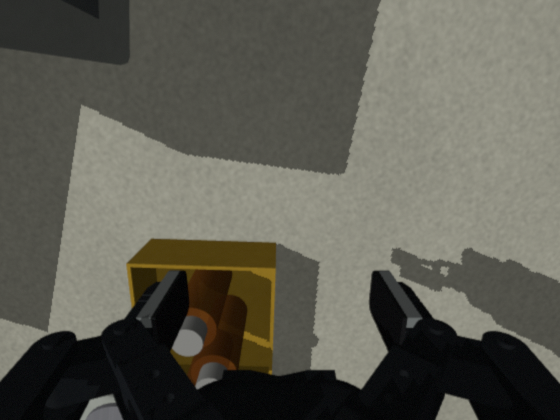

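The fitted sizes match the spec: the dock is 200x300, the plate 36x8 and the pad about 27x81. The dock yaw is about 22.6° and its origin about (0.598, -0.106). My plan is jaws along dock x, opening about 5.5 cm, with one finger on the pad and the other behind the plate.

{"name": "carry_out", "arguments": {
  "targets": [
    [[5.5,2,2.7,0,0.09],[5.5,2,2.7,0,0.09],[5.5,2,2.7,0,0.09],[5.5,2,2.7,0,0.09],[5.5,2,2.7,0,0.09],[5.5,2,2.7,0,0.09],[5.5,2,2.7,0,0.09],[5.5,2,2.7,0,0.09],[5.5,2,2.7,0,0.09],[5.5,2,2.7,0,0.09],[5.5,2,2.7,0,0.09],[5.5,2,2.7,0,0.09]]
  ]
}}

```text
time: 1.7
position: [0.4658, -0.3027, 0.2313]
tool_rot: [0.001, 0.058, 0.998, -0.001]
ft_force: [1.0, 0.5, -0.5]
gripper_width: 0.0551
```

{"name": "carry_out", "arguments": {
  "targets": [
    [[5.5,2,2.6,-1,0.09],[5.5,2,2.6,-1,0.09],[5.5,2,2.6,-1,0.09],[5.5,2,2.6,-1,0.09],[5.5,2,2.6,-1,0.09],[5.5,2,2.6,-1,0.06],[5.5,0,0,0,0],[5.5,0,0,0,0]]
  ]
}}

```text
time: 2.37
position: [0.5954, -0.1323, 0.1715]
tool_rot: [0.005, -0.215, 0.977, -0.001]
ft_force: [0.3, 0.8, 0.0]
gripper_width: 0.055
```

```bash
cat > st.py <<'E'
from h import *
O=np.array([.5979,-.1060]); a=np.deg2rad(22.6); R=np.array([[np.cos(a),-np.sin(a)],[np.sin(a),np.cos(a)]])
def st():
    s=ctrl.read_state(); w,x,y,z=s['tool_rot']; p=np.array(s['position'])
    print('t',s['time'],'pos',p.round(4),'dock mm',(R.T@(p[:2]-O)*1000).round(1),'toolx deg',np.rad2deg(np.arctan2(2*(x*y+w*z),1-2*(y*y+z*z))).round(2)%360,'F',np.round(s['ft_force'],2),'Fdock',(R.T@np.array(s['ft_force'])[:2]).round(2),'w',s['gripper_width'])
    return s
E
python3 - <<'E'
from st import *
st()
for c in ['wrist','side']:
    im,d=ctrl.read_camera(c); cv2.imwrite(f'pics/{c}1.png',im); np.save(f'{c}1.npy',d)
    for q in ['bolt_push_face','catch_top']:
        for r in ctrl.pinpoint(c,q)[:1]:
            u,v=r['xy']; p=px2z(c,u,v,.068 if q[0]=='b' else .058)
            print(c,q,r,(R.T@(p[:2]-O)*1000).round(1))
E
```

```text
t 2.3667 pos [ 0.5954 -0.1323  0.1715] dock mm [-12.4 -23.3] toolx deg 204.87 F [0.34 0.79 0.04] Fdock [0.62 0.6 ] w 0.054978137120469374
wrist bolt_push_face {'xy': [254.5, 220.1], 'score': 0.64} [  6.6 -15.5]
wrist catch_top {'xy': [335.2, 230.7], 'score': 0.81} [-63.3  -5.6]
side bolt_push_face {'xy': [292.3, 183.5], 'score': 0.89} [ 8.6 -8.8]
```

View pics/wrist1.png

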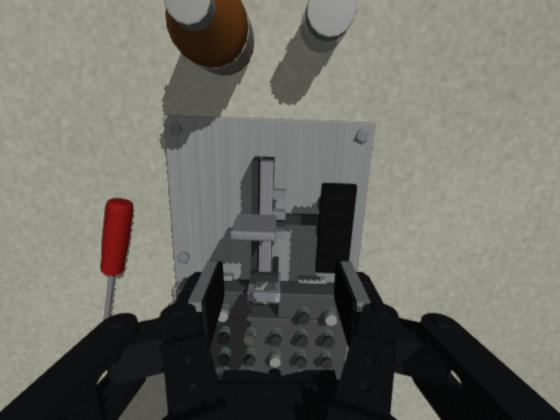

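View pics/side1.png

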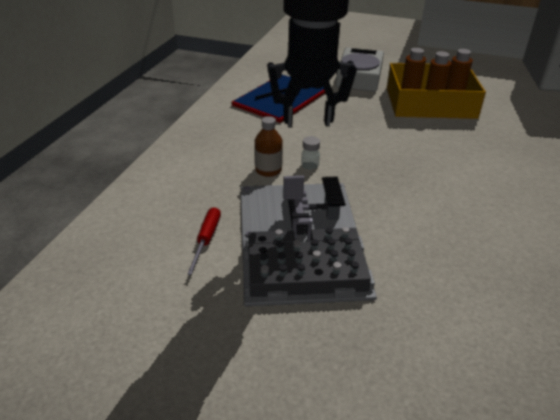

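{"name": "carry_out", "arguments": {
  "targets": [
    [[5.5,-0.5,-0.7,-1,-0.02],[5.5,-0.5,-0.7,-1,-0.02],[5.5,0,0,-2,0],[5.5,0,0,0,0],[5.5,0,0,0,0]]
  ]
}}

```text
time: 3.08
position: [0.5814, -0.1537, 0.1315]
tool_rot: [0.008, -0.188, 0.982, -0.001]
ft_force: [0.5, -0.6, 1.0]
gripper_width: 0.0555
```

```bash
python3 - <<'E'
from st import *
from scipy.spatial.transform import Rotation as Ro
s=st()
im,d=ctrl.read_camera('wrist'); cv2.imwrite('pics/wrist2.png',im)
c=ctrl.calibration('wrist'); v,u=np.mgrid[0:420,0:560]
P=(np.stack([(u-c['cx'])*d/c['fx'],(v-c['cy'])*d/c['fy'],d,np.ones_like(d)],-1)@np.array(c['cam_to_world']).T)[...,:3]
q=s['tool_rot']; T=Ro.from_quat([q[1],q[2],q[3],q[0]])
L=T.inv().apply(P.reshape(-1,3)-s['position']).reshape(P.shape)*1000
m=(d.ravel()>0)
l=L.reshape(-1,3)[m]
for sg in (1,-1):
    k=l[(sg*l[:,0]>15)&(sg*l[:,0]<70)&(abs(l[:,1])<25)&(l[:,2]>-35)&(l[:,2]<15)]
    print(sg,len(k), k.min(0).round(1),k.max(0).round(1))
    t=k[k[:,2]>k[:,2].max()-6]; print(' tip',t.min(0).round(1),t.max(0).round(1))
W=(P[...,:2]-O)@R*1000
z=P[...,2]*1000
m=(z>78)&(z<92)&(W[...,0]>-20)&(W[...,0]<35)&(W[...,1]>-40)&(W[...,1]<20); print('plate dock',m.sum(),W[m].min(0),W[m].max(0),np.percentile(W[m],[3,97],axis=0))
m=(z>50)&(z<64)&(W[...,0]>-85)&(W[...,0]<-40)&(W[...,1]>-60)&(W[...,1]<50); print('pad dock',m.sum(),np.percentile(W[m],[2,98],axis=0),z[m].mean())
E
```

```text
t 3.0833 pos [ 0.5814 -0.1537  0.1315] dock mm [-33.5 -37.7] toolx deg 201.68 F [ 0.49 -0.62  1.  ] Fdock [ 0.21 -0.76] w 0.05546597193315813
1 1542 [ 28.4 -10.8 -35. ] [42.8 12.9 -2.1]
 tip [ 28.5 -10.   -8.1] [35.  11.9 -2.1]
-1 1541 [-40.  -10.7 -35. ] [-25.8  13.   -1.8]
 tip [-32.2  -9.8  -7.7] [-26.   12.2  -1.8]
plate dock 309 [-10.50123441 -11.19160581] [22.34519664 -3.12528166] [[-10.07154333 -11.00252004]
 [  4.05377212  -3.7920578 ]]
pad dock 3856 [[-76.01161922 -45.05572259]
 [-47.9906763   35.68115016]] 56.81703737378334
```

View pics/wrist2.png

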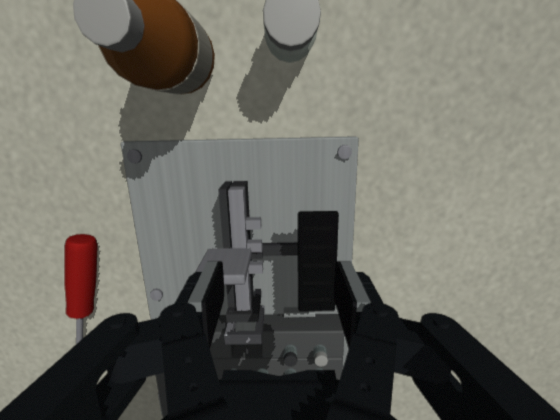

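{"name": "carry_out", "arguments": {
  "targets": [
    [[5.5,0.4,0.6,-1.5,0.016],[5.5,0,0,-1.5,0],[5.5,0,0,-1.5,0],[5.5,0,0,-1,0],[5.5,0,0,0,0],[5.5,0,0,0,0]]
  ]
}}

```text
time: 3.63
position: [0.5873, -0.149, 0.079]
tool_rot: [0.01, -0.195, 0.981, -0.002]
ft_force: [-0.5, -0.4, 0.0]
gripper_width: 0.0547
```

```bash
python3 - <<'E'
from st import *
s=st();print(np.round(s['joint_velocities'],3))
im,d=ctrl.read_camera('side'); cv2.imwrite('pics/side3.png',cv2.resize(im[100:300,180:420],None,fx=3,fy=3))
st()
E
```

```text
t 3.6333 pos [ 0.5873 -0.149   0.079 ] dock mm [-26.3 -35.6] toolx deg 202.51 F [-0.46 -0.36  0.02] Fdock [-0.56 -0.16] w 0.054696933323602814
[-0.002  0.006 -0.004 -0.001  0.002 -0.   ]
t 3.6833 pos [ 0.5873 -0.149   0.0791] dock mm [-26.3 -35.6] toolx deg 202.51 F [ 0.45 -0.15  0.01] Fdock [ 0.35 -0.31] w 0.05476179268348524
```

View pics/side3.png

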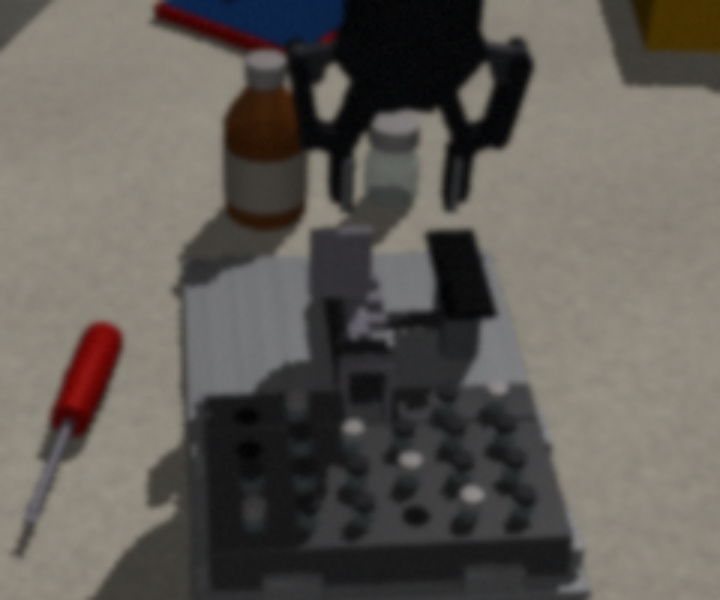

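{"name": "carry_out", "arguments": {
  "targets": [
    [[5.5,-0.1,0.2,-1,0],[5.5,0,0,-1,0],[5.5,0,0,-0.3,0],[5.5,0,0,-0.3,0],[5.5,0,0,0,0],[5.5,0,0,0,0]]
  ]
}}

```text
time: 4.18
position: [0.5883, -0.1469, 0.0537]
tool_rot: [0.013, -0.195, 0.981, -0.003]
ft_force: [-1.1, 0.1, 2.5]
gripper_width: 0.0551
```

```bash
python3 - <<'E'
from st import *
st()
im,d=ctrl.read_camera('side');st()
E
```

```text
t 4.1833 pos [ 0.5883 -0.1469  0.0537] dock mm [-24.6 -34. ] toolx deg 202.55 F [-1.06  0.11  2.47] Fdock [-0.93  0.51] w 0.055146185896649325
t 4.2333 pos [ 0.5883 -0.1469  0.0538] dock mm [-24.6 -34. ] toolx deg 202.55 F [-0.04  0.28  2.77] Fdock [0.07 0.28] w 0.05518428721894532
```

{"name": "carry_out", "arguments": {
  "targets": [
    [[5.5,0,0,-0.3,0],[5.5,0,0,-0.3,0],[5.5,0,0,0,0],[5.5,0,0,0,0]]
  ]
}}

```text
time: 4.57
position: [0.5883, -0.1469, 0.0486]
tool_rot: [0.013, -0.195, 0.981, -0.003]
ft_force: [-1.9, 1.5, 5.5]
gripper_width: 0.0551
```

```bash
python3 - <<'E'
from st import *
st()
im,d=ctrl.read_camera('side'); st(); cv2.imwrite('pics/side4.png',cv2.resize(im[100:300,180:420],None,fx=3,fy=3))
im,d=ctrl.read_camera('side'); st()
E
```

```text
t 4.5667 pos [ 0.5883 -0.1469  0.0486] dock mm [-24.6 -34.1] toolx deg 202.55 F [-1.91  1.46  5.48] Fdock [-1.21  2.08] w 0.05507650558716975
t 4.6167 pos [ 0.5883 -0.1469  0.0486] dock mm [-24.6 -34.1] toolx deg 202.55 F [-1.43  0.69  5.99] Fdock [-1.06  1.19] w 0.055044830683505526
t 4.6667 pos [ 0.5884 -0.1469  0.0486] dock mm [-24.5 -34.1] toolx deg 202.55 F [-2.25  0.57  4.87] Fdock [-1.86  1.39] w 0.054929175868395665
```

View pics/side4.png

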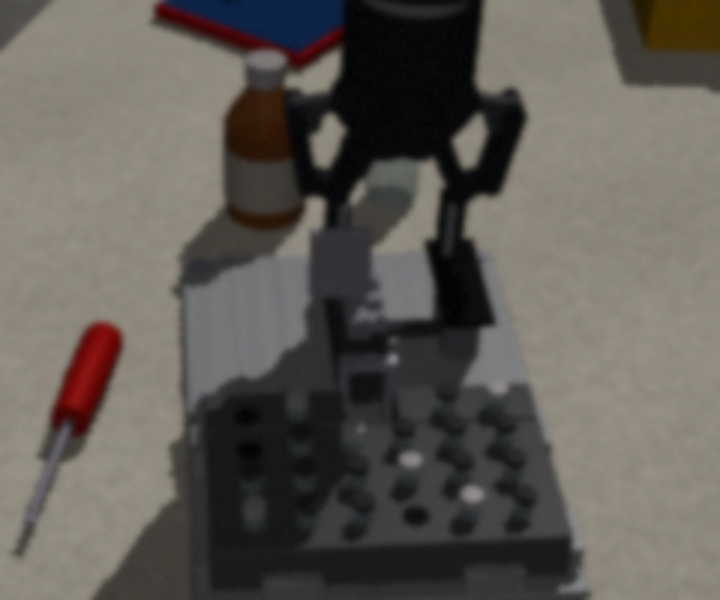

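{"name": "carry_out", "arguments": {
  "targets": [
    [[5.5,0,0,-0.25,0],[5.5,0,0,0,0],[5.5,-0.19,0.46,0,0],[5.5,-0.19,0.46,0,0],[5.5,0,0,0,0]]
  ]
}}

```text
time: 5.08
position: [0.5868, -0.1391, 0.0482]
tool_rot: [0.015, -0.196, 0.98, -0.004]
ft_force: [-2.9, 3.8, 5.9]
gripper_width: 0.0553
```

```bash
python3 - <<'E'
from st import *
st()
im,d=ctrl.read_camera('side'); st()
E
```

```text
t 5.0833 pos [ 0.5868 -0.1391  0.0482] dock mm [-23.  -26.3] toolx deg 202.62 F [-2.91  3.83  5.9 ] Fdock [-1.22  4.65] w 0.05526413076721172
t 5.1333 pos [ 0.5868 -0.139   0.0482] dock mm [-23.  -26.2] toolx deg 202.62 F [-1.53  2.56  4.79] Fdock [-0.43  2.95] w 0.05477860855573376
```

```bash
python3 - <<'E'
from st import *
for i in range(4):
    im,d=ctrl.read_camera('side'); s=st()
print(s['moment'])
cv2.imwrite('pics/side5.png',cv2.resize(im[130:250,220:380],None,fx=5,fy=5,interpolation=cv2.INTER_CUBIC))
im,d=ctrl.read_camera('wrist');cv2.imwrite('pics/wrist5.png',im)
E
```

```text
t 5.1833 pos [ 0.5868 -0.139   0.0481] dock mm [-22.9 -26.2] toolx deg 202.61 F [-1.49  1.64  4.82] Fdock [-0.75  2.08] w 0.05554125629798066
t 5.2333 pos [ 0.5868 -0.139   0.0481] dock mm [-22.9 -26.2] toolx deg 202.61 F [-1.51  1.71  4.94] Fdock [-0.74  2.16] w 0.05519101423122635
t 5.2833 pos [ 0.5867 -0.139   0.048 ] dock mm [-23.  -26.2] toolx deg 202.61 F [-1.25  1.42  6.18] Fdock [-0.61  1.8 ] w 0.05518176311685249
t 5.3333 pos [ 0.5868 -0.139   0.048 ] dock mm [-22.9 -26.2] toolx deg 202.61 F [-1.52  2.38  5.44] Fdock [-0.48  2.78] w 0.05506603381263597
[ 0.63179158  0.84996301 -0.08819268]
```

View pics/side5.png

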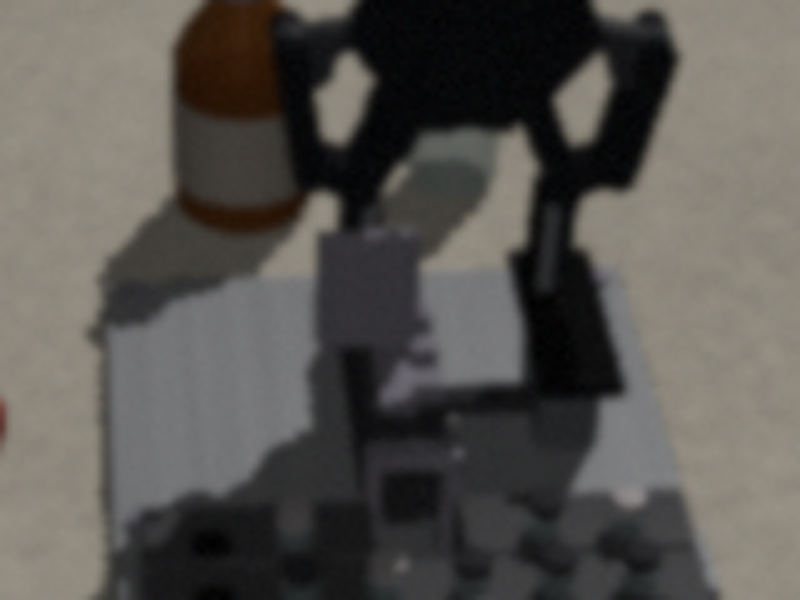

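View pics/wrist5.png

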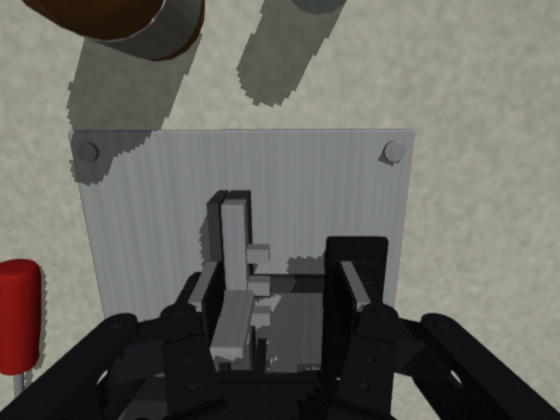

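{"name": "carry_out", "arguments": {
  "targets": [
    [[5.5,-0.2,-0.1,-0.2,0],[5.5,-0.25,0.4,-0.05,0],[5.5,-0.22,0.42,-0.03,0],[5.5,-0.2,0.46,-0.03,0],[5.5,0,0,0,0]]
  ]
}}

```text
time: 5.8
position: [0.583, -0.1289, 0.048]
tool_rot: [0.02, -0.197, 0.98, -0.007]
ft_force: [-3.3, 4.0, 5.3]
gripper_width: 0.0551
```

```bash
python3 - <<'E'
from st import *
st()
im,d=ctrl.read_camera('side'); st()
E
```

```text
t 5.8 pos [ 0.583  -0.1289  0.048 ] dock mm [-22.5 -15.4] toolx deg 202.73 F [-3.3   3.99  5.25] Fdock [-1.52  4.95] w 0.05506005524305617
t 5.85 pos [ 0.583  -0.1288  0.048 ] dock mm [-22.5 -15.3] toolx deg 202.73 F [-1.03  1.51  4.93] Fdock [-0.37  1.79] w 0.05529684786051877
```

```bash
cat > look.py <<'E'
from st import *
import sys
n=sys.argv[1]
s=st()
im,d=ctrl.read_camera('wrist');cv2.imwrite(f'pics/w{n}.png',im)
c=ctrl.calibration('wrist'); v,u=np.mgrid[0:420,0:560]
P=(np.stack([(u-c['cx'])*d/c['fx'],(v-c['cy'])*d/c['fy'],d,np.ones_like(d)],-1)@np.array(c['cam_to_world']).T)[...,:3]
W=(P[...,:2]-O)@R*1000; z=P[...,2]*1000
dark=im.max(-1)<45
m=(z>43)&(z<62)&(W[...,0]>-80)&(W[...,0]<-44)&(W[...,1]>-45)&(W[...,1]<-30)&dark; print('pad z median',m.sum(),np.median(z[m]))
m=(z>80)&(z<92)&(W[...,0]>-15)&(W[...,0]<30)&(W[...,1]>-16)&(W[...,1]<50)&~dark; print('plate top',m.sum(),np.percentile(W[m],[5,50,95],axis=0))
im2,d2=ctrl.read_camera('side');cv2.imwrite(f'pics/s{n}.png',cv2.resize(im2[130:250,220:380],None,fx=5,fy=5,interpolation=cv2.INTER_CUBIC))
for r in ctrl.pinpoint('side','bolt_push_face')[:1]:
    p=px2z('side',*r['xy'],.068); print(r,(R.T@(p[:2]-O)*1000).round(1))
E
python3 look.py 6
```

```text
t 5.85 pos [ 0.583  -0.1288  0.048 ] dock mm [-22.5 -15.3] toolx deg 202.73 F [-1.03  1.51  4.93] Fdock [-0.37  1.79] w 0.05529684786051877
pad z median 1853 49.96437386046412
plate top 731 [[-9.73228096 -2.70102538]
 [-3.63915972 -0.60142335]
 [ 2.48366543  4.06446714]]
{'xy': [202.8, 245.0], 'score': 0.71} [156.3 143.1]
```

View pics/w6.png

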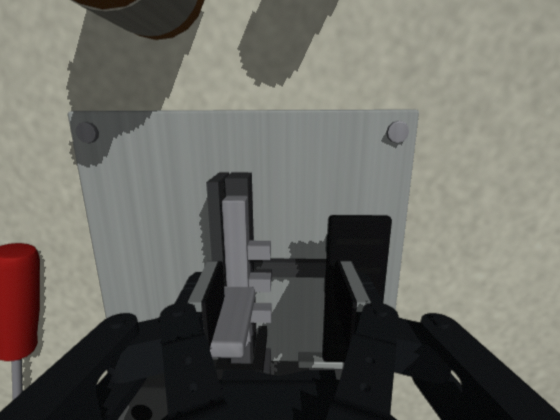

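View pics/s6.png

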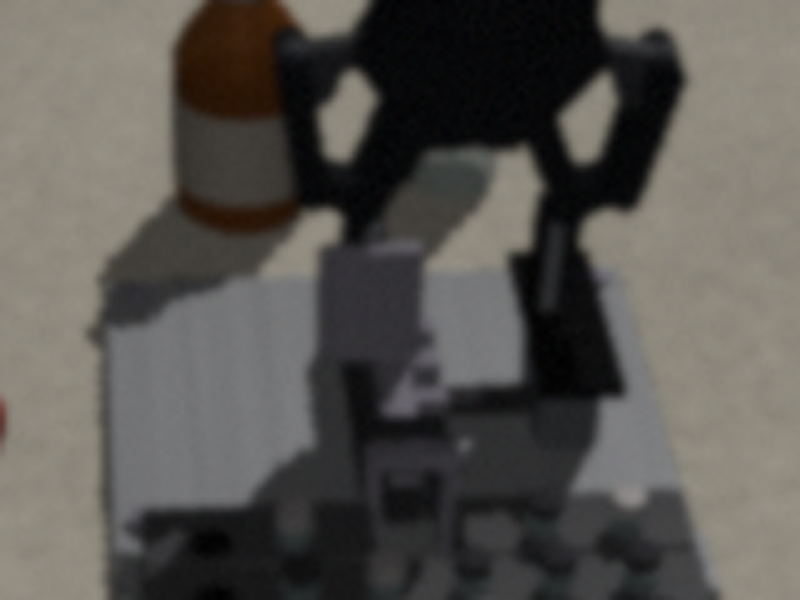

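The bolt has moved about 8 mm and the pad is at z ≈ 50 mm, about 7 mm down. I'll keep pushing.

{"name": "carry_out", "arguments": {
  "targets": [
    [[5.5,-0.2,0.46,-0.04,0],[5.5,-0.2,0.46,-0.03,0],[5.5,-0.2,0.46,-0.03,0],[5.5,-0.2,0.46,-0.03,0]]
  ]
}}

```text
time: 6.33
position: [0.5774, -0.1135, 0.0483]
tool_rot: [0.021, -0.197, 0.98, -0.009]
ft_force: [1.4, -7.8, 4.4]
gripper_width: 0.0553
```

```bash
python3 look.py 7
```

```text
t 6.3333 pos [ 0.5774 -0.1135  0.0483] dock mm [-21.8   1. ] toolx deg 202.78 F [ 1.38 -7.76  4.4 ] Fdock [-1.71 -7.7 ] w 0.055262563793778724
pad z median 2047 50.32214982124428
plate top 1080 [[-9.55310582 -7.73783044]
 [-0.61832411 14.73780097]
 [ 9.04794618 20.45313376]]
{'xy': [296.1, 192.7], 'score': 0.66} [ 4.6 18.5]
```

{"name": "carry_out", "arguments": {
  "targets": [
    [[5.5,-0.22,0.45,-0.1,0],[5.5,-0.22,0.45,-0.06,0],[5.5,-0.2,0.46,-0.05,0],[5.5,-0.2,0.46,-0.05,0]]
  ]
}}

```text
time: 6.82
position: [0.572, -0.0985, 0.048]
tool_rot: [0.023, -0.197, 0.98, -0.01]
ft_force: [8.8, -35.6, -0.5]
gripper_width: 0.055
```

```bash
python3 look.py 8
```

```text
t 6.8167 pos [ 0.572  -0.0985  0.048 ] dock mm [-21.   16.9] toolx deg 202.82 F [  8.85 -35.62  -0.54] Fdock [ -5.52 -36.28] w 0.05502698966916264
pad z median 2199 50.09252386859217
plate top 1120 [[-9.70645117  7.31900407]
 [-0.48622867 28.72437806]
 [ 9.47924758 34.38014733]]
{'xy': [296.7, 196.3], 'score': 0.63} [ 4.6 28.8]
```

View pics/w8.png

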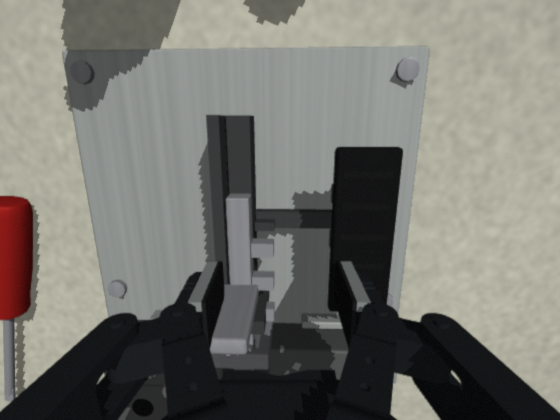

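A force of 36 N at y = 16.9 matches the predicted end stop (about 17). I'll back off slightly and then lift.

{"name": "carry_out", "arguments": {
  "targets": [
    [[5.5,0.1,-0.25,0,0],[5.5,0,0,0,0],[5.5,0,0,0.5,0],[5.5,0,0,0.8,0],[5.5,0,0,1,0],[5.5,0.2,-0.4,1,0],[5.5,0,0,0,0]]
  ]
}}

```text
time: 7.55
position: [0.5747, -0.1054, 0.0829]
tool_rot: [0.022, -0.196, 0.98, -0.009]
ft_force: [0.4, 0.1, 0.5]
gripper_width: 0.0547
```

```bash
python3 look.py 9
```

```text
t 7.55 pos [ 0.5747 -0.1054  0.0829] dock mm [-21.1   9.4] toolx deg 202.63 F [0.45 0.12 0.53] Fdock [ 0.46 -0.06] w 0.05473227978839514
pad z median 1527 56.437376413664836
plate top 589 [[-9.78277942 28.3957601 ]
 [-1.40541985 31.04537706]
 [ 7.2136731  35.65150872]]
{'xy': [295.4, 199.3], 'score': 0.78} [ 7.5 37.1]
```

View pics/w9.png

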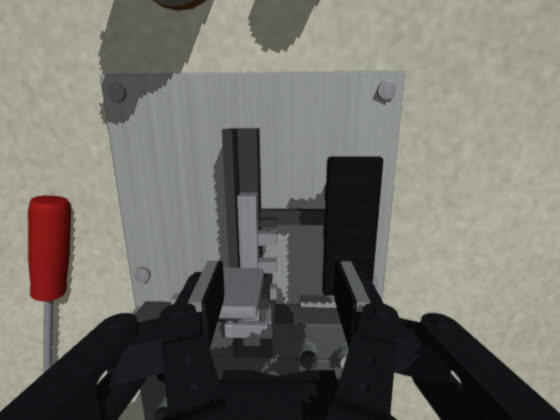

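View pics/s9.png

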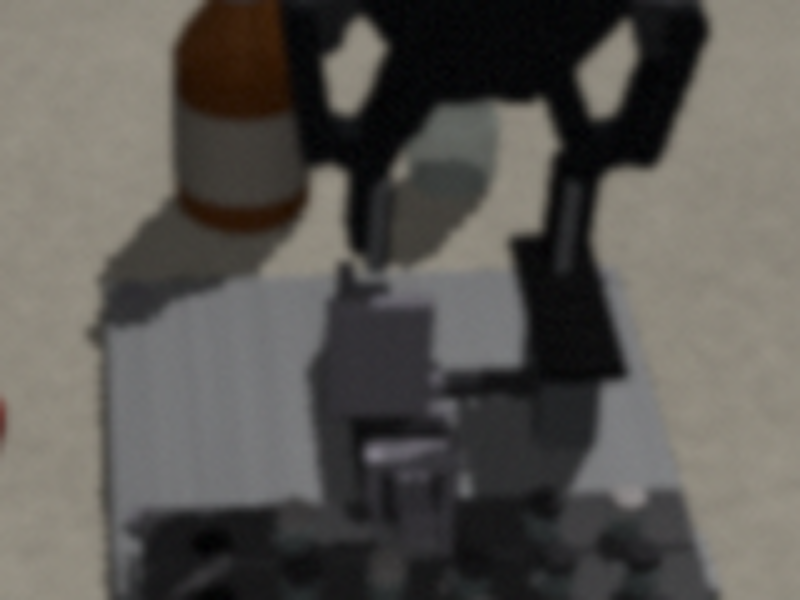

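The plate top now spans y 28.4 to 35.6 (28 to 36 when home). The pad is back at 56.4 mm, against 56.8 on the same camera before pressing. I'll retreat and do a final check.

{"name": "carry_out", "arguments": {
  "targets": [
    [[5.5,0,0,2,0],[5.5,0,0,3,0],[5.5,0,0,3,0],[5.5,-1,-2,2,0],[5.5,-1,-3,0,0],[5.5,-1,-3,0,0],[5.5,-1,-3,0,0],[5.5,-1,-3,0,0],[5.5,0,0,0,0],[5.5,0,0,0,0],[5.5,0,0,0,0]]
  ]
}}

```text
time: 8.62
position: [0.5146, -0.2475, 0.1778]
tool_rot: [0.015, -0.197, 0.98, -0.007]
ft_force: [0.1, -0.7, -0.7]
gripper_width: 0.055
```

```bash
python3 - <<'E'
from st import *
s=st(); print(np.abs(s['joint_velocities']).max())
im,d=ctrl.read_camera('top'); cv2.imwrite('pics/top10.png',im)
c=ctrl.calibration('top'); v,u=np.mgrid[0:420,0:560]
P=(np.stack([(u-c['cx'])*d/c['fx'],(v-c['cy'])*d/c['fy'],d,np.ones_like(d)],-1)@np.array(c['cam_to_world']).T)[...,:3]
W=(P[...,:2]-O)@R*1000; z=P[...,2]*1000
m=(z>78)&(z<95)&(W[...,0]>-15)&(W[...,0]<30)&(W[...,1]>-16)&(W[...,1]<50); print('plate',m.sum(),np.percentile(W[m],[3,50,97],axis=0) if m.sum() else '')
m=(W[...,0]>-74)&(W[...,0]<-50)&(W[...,1]>-42)&(W[...,1]<34)&(z<80); print('pad z',m.sum(),np.median(z[m]))
for q,zz in dict(bolt_push_face=.068,tray_eye=.034,flask_mid=.0575,jar_mid=.03,driver=0).items():
    for r in ctrl.pinpoint('top',q)[:1]: print(q,round(r['score'],2),px2z('top',*r['xy'],zz).round(4))
im,d=ctrl.read_camera('side'); cv2.imwrite('pics/side10.png',im)
E
```

```text
t 8.6167 pos [ 0.5146 -0.2475  0.1778] dock mm [-131.3  -98.7] toolx deg 202.74 F [ 0.06 -0.65 -0.69] Fdock [-0.19 -0.63] w 0.05495565194465458
0.00948382598062206
plate 0 
pad z 0 nan
  return _methods._mean(a, axis=axis, dtype=dtype,
  ret = ret.dtype.type(ret / rcount)
```

View pics/side10.png

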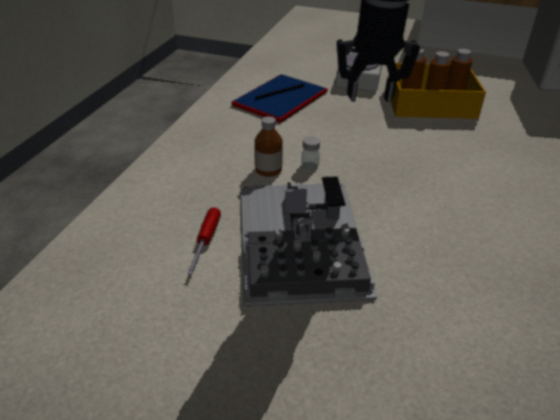

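View pics/top10.png

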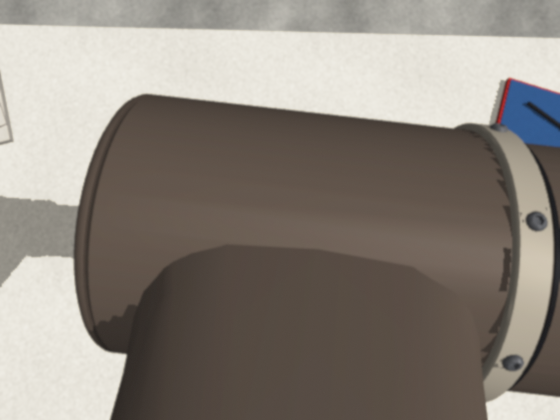

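The top view is blocked by the arm, so I'll compare the side view with the start numerically.

```bash
python3 - <<'E'
from st import *
im,d=ctrl.read_camera('side'); d0=np.load('side0.npy'); im0=cv2.imread('pics/side0.png')
c=ctrl.calibration('side'); v,u=np.mgrid[0:420,0:560]
def cl(d):
    P=(np.stack([(u-c['cx'])*d/c['fx'],(v-c['cy'])*d/c['fy'],d,np.ones_like(d)],-1)@np.array(c['cam_to_world']).T)[...,:3]
    return (P[...,:2]-O)@R*1000,P[...,2]*1000
for n,dd in(('start',d0),('now',d)):
    W,z=cl(dd)
    m=(W[...,0]>-74)&(W[...,0]<-50)&(W[...,1]>-42)&(W[...,1]<34)&(z>40)&(z<70)
    p=(z>50)&(z<84)&(W[...,0]>-9)&(W[...,0]<25)&(W[...,1]>-16)&(W[...,1]<50)
    print(n,'pad z',m.sum(),np.median(z[m]),'plate front y',np.median(W[p],axis=0))
bx=dict(bottle=(115,180,250,288),jar=(135,170,298,322),driver=(200,285,180,225),tray=(245,300,238,375))
for k,(a,b,e,f) in bx.items(): print(k,'median/95% |dd| mm',np.percentile(abs(d-d0)[a:b,e:f],[50,95])*1000)
for q,zz in dict(bolt_push_face=.068,catch_top=.058,tray_eye=.034).items():
    for r in ctrl.pinpoint('side',q)[:1]: print(q,round(r['score'],2),(R.T@(px2z('side',*r['xy'],zz)[:2]-O)*1000).round(1))
E
```

```text
start pad z 351 57.5502560475305 plate front y [ 7.94825798 -2.4312256 ]
now pad z 348 57.45292808853569 plate front y [ 7.96250468 36.73224941]
bottle median/95% |dd| mm [1.94621086 6.07002378]
jar median/95% |dd| mm [1.90263987 5.59349656]
driver median/95% |dd| mm [1.504004   4.54112291]
tray median/95% |dd| mm [1.31309032 3.93750668]
bolt_push_face 0.71 [ 7.5 34.6]
catch_top 0.93 [-66.1 -15.5]
tray_eye 0.61 [ 0.4 73. ]
```

```bash
python3 -c "
from rig import ctrl
print(ctrl.finish_job())"
```

```text
the job is handed in; nothing more can be done
None
```

The bolt is home and the catch has sprung back up, and I handed the job in at about 9 s of the 32 s allowed. No verdict was reported. I set the jaws across the dock with one fingertip on the pad and the other behind the bolt plate. I pressed the catch about 7 mm and slid the bolt towards the tray until it met its end stop. Then I backed off slightly, lifted off and retreated.

**Last checks, side camera against the start**
- **Bolt:** the plate front moved 39.2 mm (y from -2.4 to 36.7). The wrist view after letting go showed the plate at y 28.4 to 35.6, where 28 to 36 is home.
- **Catch:** the pad is at 57.5 mm, against 57.6 mm at the start.
- **Tray, bottle, jar and screwdriver:** they look unmoved, with only 1–2 mm median depth differences, which I take to be noise.
- **Robot:** it was clear of everything, and the force read only noise.

**What failed or disagreed**
- The final top view was blocked by the arm, so that cross-check gave nothing.
- Single network readings were off: the last side view put the bolt face at y = 34.6 (28 expected) and the catch about 12 mm from where it should be in y. I relied on depth for those.
- Early in the push, before and just after the bolt began to move, the sideways force on the tool read +1 to +5 N along the push. I had expected it to oppose the push and did not explain this.
- The tool also tilted by about 2.5° during the job. Contact at the end stop peaked at about 36 N.

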